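# Roll a tap holder onto the marking line

## Robot

A 7-joint arm with a two-finger parallel gripper is mounted at the origin on the work surface. World frame = base frame: x ahead of the robot, y to its left, z up, the work surface at z = 0. Lengths are in m, angles in rad, forces in N, time in s.
With the tool pointing down it reaches from about 0.4 to 0.75 m from the base axis. Payload 19.5 kg.
Tool frame: the origin (TCP) lies midway between the tips of the shut fingers; the grasp point (between the pads) lies 19 mm behind it; z points along the fingers, x is the direction in which the jaws open and shut, and the axes are right-handed (so a half turn about z gives the same grasp; the last joint's range is limited). The gripper opens to 85 mm and grips with 20 to 120 N. Pads are 22 mm wide; open, the fingers measure 114 mm over their backs; the gripper's body (76 mm by 85 mm) begins 54 mm behind the grasp point. The pads swing forward as they close: fully open they stand 13 mm farther back than shut.
Start: joints at [-0.042, 0.707, -0.028, 1.485, 0.022, 0.951, -0.075], TCP at [0.575, 0, 0.231] pointing down, gripper open.
Joint ranges: [-2.71, 2.71], [-0.32, 2.16], [-1.57, 1.52], [0, 2.45], [-1.46, 4.6], [0, 2.02], [-2.83, 2.83]. Speed limits (rad/s): [1.89, 1.89, 2.57, 2.57, 3.01, 3.01, 3.01].

## Interface

Orientations are given as a unit quaternion [w, x, y, z].
In Python, from rig import sense, grab_frame, camera_info, finish_job gives the robot as it stands.
- The arm moves only by the tool apply_moves, never from a script. Its argument "targets" is text: rows parted by semicolons, each of 6 numbers parted by spaces: the shift along the tool's x, y, z as a fraction of full scale, then the turn, a rotation vector about the tool's x, y, z as a fraction of full scale. A call has 1 to 20 rows; each row shifts and turns the commanded pose from where the row before left it, along the tool's axes as they then stand; what a row does not reach is not made up. Full scale, the value 1, is 500 mm for a shift and 0.1 rad for a turn. A row lasts 1/12 s, in which the tool goes at most 41.7 mm and 7.16 degrees, less where a joint would pass 70% of its speed; a pose out of reach is approached as far as the arm can. A call with a number of a shift or a turn outside -1 to 1 is refused whole. A call with a gripper value outside its range is refused whole. "claw" is the closure, from -1 (fully open) to 1 (shut), set as the call begins (left out, the last holds). The fingers move at their own pace and stop on an object; "force" is the grip in N (left out, the last holds). Time passes only in rows, so rows that do not move let the fingers close. It gives the time, the measured TCP pose, the force and the opening at its end, in the units of the state.
- sense(): the state, without advancing time (a new reading comes with each control period).
- grab_frame(name): name is "scene" or "side" or "wrist"; returns the picture (480x640x3 uint8, blue, green, red); there is no depth.
- camera_info(name): a dict with "fov_y" (degrees; the focal length in pixels is half the picture's height over the tangent of half this angle, whatever the lens; pixels are square), "cx", "cy" (the principal point, pixels), "dist" ([k1, k2, p1, p2, k3] as OpenCV has them; the pictures are not rectified), "R" (3x3) and "t" (3): a world point X has camera coordinates R X + t. Camera axes: x right, y down, z forward; pixel columns grow to the right and rows downward; lengths in m; the calibration is good to about 2 mm. A picture is of the moment at which its call begins: read the wrist's pose just before it. camera_info takes no time and is no camera call; for the wrist camera it gives the pose at the moment of the call.
- finish_job(): hands the job in, once; it reports no verdict.
The state is a dict: "time": time; "q": joint angles; "qvel": joint speeds; "effort": joint torques, N m; "eef_pos": TCP position; "ee_rot": TCP orientation; "contact_force": force on the tool from outside, world axes, zero at the start; "torque": the same for the moment, N m; "gripper_width": opening from 0.0 (shut) to 1.0 (fully open).
Only numpy, scipy, OpenCV 4.12 (cv2) and the standard library are available. Lean on these libraries where they do the work, as an engineer would, in place of code of your own. Each camera call takes 0.05 s, during which the arm holds its last target.

## Task

On the rubber-topped marking plate one steel tap holder lies on its side. Push its top sideways with the fingertips so that it rolls over to the white line and rests centred on it, lying along the line, ready for marking. Roll it, never lift or carry it, and leave the upright bush and the two rings where they stand.

Things in the scene. Friction and masses are not known exactly. Their poses are not given: they have to be found in the camera images.
- holder: Tap holder: steel cylinder, 38 mm diameter, 75 mm long, 0.3-0.65 kg, lying on the plate; dark bore in each end, dark band, set-screw dot. Origin: its centre, on its axis, 19 mm above the plate. x along the cylinder; y, z turn with it (z up at start). Starts 55-90 mm from the line, within 0.1 rad of parallel. Slow rolling stops in a few mm. A fingertip driving its top moves twice as far as it does: use several strokes.
- line: The straight white line painted on the plate, 150 mm long and 4 mm wide, longer than the holder so that it shows beyond both ends of a holder lying on it. Origin at its middle, on the plate's upper face; x along the line, y across it towards the holder's starting side, z up. It is flat (nothing to feel) and always parallel to two edges of the plate.
- plate: The fixed square marking plate, 320 by 320 mm and 10 mm thick, grey with a black rubber top, lying on the bench at any yaw. Origin at the centre of its underside; x parallel to the line, z up; upper face at z = 10 mm.
- upright: Bystander: a steel bush standing upright on the plate beyond one end of the holder, 30 mm in diameter, 58 mm tall (the top 12 mm is narrower). Origin at the centre of its underside, z up.
- collar: Bystander: a dark steel ring lying flat on the plate beyond the holder's other end, 46 mm outside, 22 mm bore, 14 mm high. Origin at the centre of its underside.
- die: Bystander: a dark steel ring lying flat on the plate on the far side of the line, 42 mm outside, 16 mm bore, 12 mm high. Origin at the centre of its underside.
Things that resemble listed ones, but are neither listed nor needed, are in the scene too. What is shaped like the holder but blue is not meant.

How it is judged:
On the way:
1. the holder has rolled over by more than a third of a turn (its own z axis, up at the start, now points downwards) (angle between holder's own z axis and vertical above 2.1 rad).
At the end, for the whole second after the job is handed in: The holder's axis lies within 7 mm of the line's centre, within 0.2 rad of parallel to it, its middle within 45 mm of the line's middle, on its side on the plate and at rest (y of holder in the frame of line between -0.007 and 0.007 m and x of holder in the frame of line between -0.045 and 0.045 m and z of holder in the frame of line between 0.014 and 0.024 m and angle between the x axis of holder and the x axis of line, either way round below 0.2 rad and linear speed of holder below 0.01 m/s and angular speed of holder below 0.3 rad/s); the robot touches nothing.
It fails at once if the holder is lifted more than 8 mm off the plate (z of holder in the frame of line above 0.027 m).
It fails at once if the upright bush is moved more than 10 mm (distance of upright from where it was at the start of the episode above 0.01 m).
It fails at once if the wide ring is moved more than 10 mm (distance of collar from where it was at the start of the episode above 0.01 m).
It fails at once if the narrow ring is moved more than 10 mm (distance of die from where it was at the start of the episode above 0.01 m).
It also fails if it takes over 51 s, if anything falls off the work surface, if the arm or the gripper's body presses on something with over 40 N, if the wrist force passes 120 N, or if a joint passes its speed limit or range.

## Working session

There is one attempt and no reset: what is moved stays moved. The work goes in short steps, Python scripts to look and compute and a tool call to move; the robot and the scene stay as the last step left them, time stands still between calls to the robot, and variables do not carry over. Pictures are saved under pics/ and viewed, and the job is handed in when it is done.

Besides the shell and the picture viewer there is one more tool, called after "Call:" as name(argument=value, ...), one argument or row to a line, values as JSON. apply_moves: Moves the arm, as the interface text tells. Shift numbers are shares of 500 mm and turn numbers shares of 0.1 rad, none past 1 either way. Its arguments: {"type":"object","properties":{"targets":{"type":"string"},"claw":{"type":"number"},"force":{"type":"number"}},"required":["targets"]}

```bash
ls; mkdir -p pics
python3 - <<'E'
from rig import *
import cv2
s=sense(); print(s['time'],s['eef_pos'],s['ee_rot'],s['gripper_width'],s['contact_force'])
for n in ("scene","side","wrist"):
    i=camera_info(n); print(n,i)
    cv2.imwrite(f"pics/{n}0.png",grab_frame(n))
E
```

```text
pics
0.0 [5.74743414e-01 8.28652165e-06 2.30854358e-01] [ 7.53114477e-06  9.99999865e-01  1.12307539e-05 -5.18536085e-04] 1.003330807986581 [-0.23589119  0.10947391 -0.2917903 ]
scene {'fov_y': 57.557678081768586, 'cx': 323.80271118247043, 'cy': 239.5755510649038, 'dist': array([-0.10601581,  0.        ,  0.        ,  0.        ,  0.        ]), 'R': array([[-0.29663376,  0.95484547, -0.01668923],
       [ 0.77820775,  0.23155601, -0.58375895],
       [-0.5535351 , -0.1861503 , -0.81175548]]), 't': array([ 0.18862455, -0.34041637,  1.00013892])}
side {'fov_y': 42.408294750253006, 'cx': 320.73512444395, 'cy': 239.91817757873164, 'dist': array([-0.08728453,  0.        ,  0.        ,  0.        ,  0.        ]), 'R': array([[-0.91665591, -0.39913901,  0.02073624],
       [-0.29230303,  0.63410713, -0.71586807],
       [ 0.27258187, -0.66226596, -0.69792759]]), 't': array([0.45138145, 0.2001568 , 1.07983816])}
wrist {'fov_y': 60.54782103216175, 'cx': 310.4892044332137, 'cy': 239.84554150627866, 'dist': array([-0.09742933,  0.        ,  0.        ,  0.        ,  0.        ]), 'R': array([[ 9.99999407e-01, -3.87786108e-04, -1.01725599e-03],
       [-4.82123203e-05, -9.49266274e-01,  3.14473430e-01],
       [-1.08759524e-03, -3.14473195e-01, -9.49265730e-01]]), 't': array([-0.57458251, -0.04118431,  0.38150173])}
```

View pics/scene0.png

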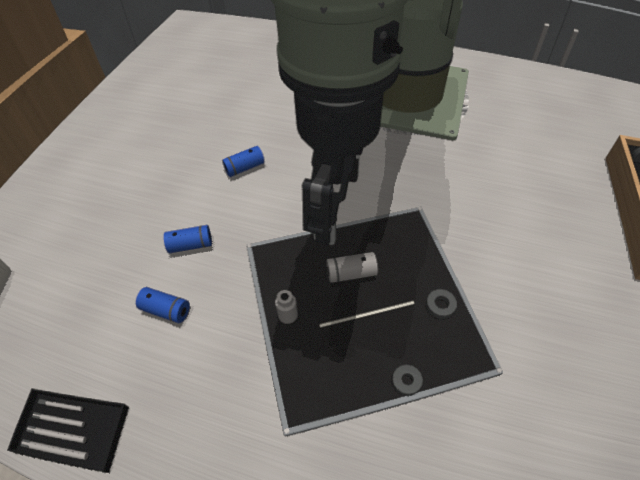

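View pics/side0.png

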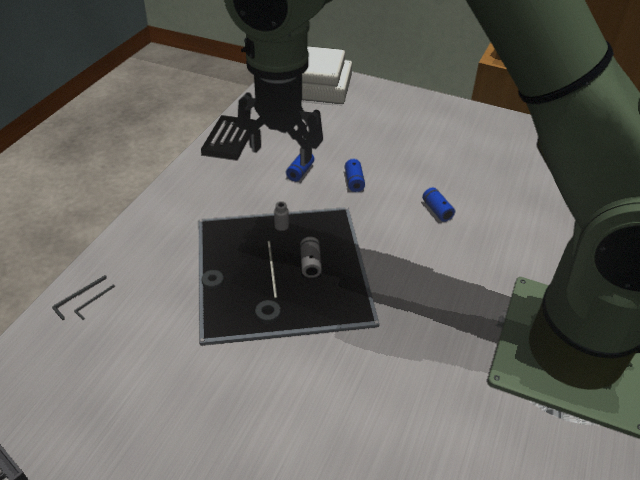

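View pics/wrist0.png

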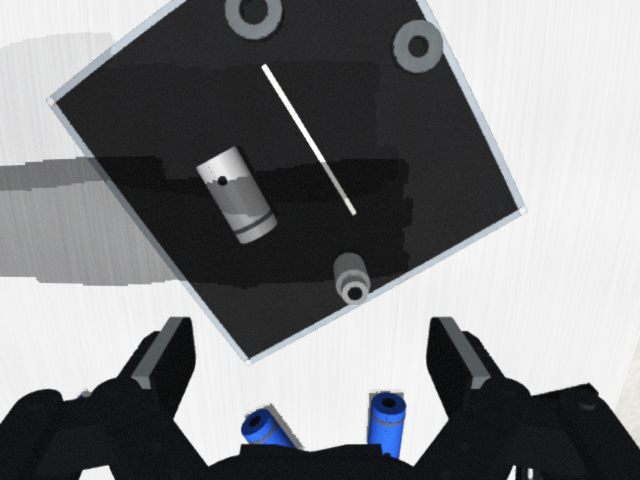

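The scene view shows the holder at about (352,267), the line from (320,325) to (414,302), the bush at (287,307), and the rings at (441,302) and (407,380). In the wrist view the line runs (264,66)-(353,213) and the holder is centred near (237,195). Next I'll measure them.

```bash
cat > h.py <<'E'
import numpy as np, cv2
from scipy.optimize import minimize
def K(i):
    f=240/np.tan(np.radians(i['fov_y']/2)); return np.array([[f,0,i['cx']],[0,f,i['cy']],[0,0,1.]])
def proj(i,X):
    r,_=cv2.Rodrigues(i['R']); return cv2.projectPoints(np.asarray(X,float).reshape(-1,1,3),r,i['t'],K(i),i['dist'])[0].reshape(-1,2)
def back(i,px,z):
    p=cv2.undistortPoints(np.asarray(px,float).reshape(-1,1,2),K(i),i['dist']).reshape(-1,2)
    d=np.c_[p,np.ones(len(p))]@i['R']; c=-i['R'].T@i['t']
    return c+d*((z-c[2])/d[:,2])[:,None]
def cyl(x,y,a,z=0.029,L=.075,r=.019):
    t=np.linspace(0,2*np.pi,40); u=np.array([np.cos(a),np.sin(a),0]);v=np.array([-u[1],u[0],0])
    c=np.array([x,y,z]); ring=r*(np.outer(np.cos(t),v)+np.outer(np.sin(t),[0,0,1]))
    return np.r_[c+ring+u*L/2,c+ring-u*L/2]
def sil(i,p):
    m=np.zeros((480,640),np.uint8); h=cv2.convexHull(proj(i,cyl(*p)).astype(np.float32))
    cv2.fillConvexPoly(m,np.round(h*16).astype(np.int32),255,cv2.LINE_AA,4); return m
def mask(img,thr,seed):
    g=cv2.GaussianBlur(img,(3,3),0).min(2); b=(g>thr).astype(np.uint8)
    b=cv2.morphologyEx(b,cv2.MORPH_CLOSE,np.ones((9,9)))
    n,l,s,c=cv2.connectedComponentsWithStats(b)
    k=l[int(seed[1]),int(seed[0])]
    m=(l==k).astype(np.uint8)*255
    cs,_=cv2.findContours(m,cv2.RETR_EXTERNAL,cv2.CHAIN_APPROX_NONE); cv2.drawContours(m,cs,-1,255,-1)
    return m
def fit(views,p0):
    # views: list of (info,mask)
    def cost(q):
        p=[q[0]*.01,q[1]*.01,q[2]*.1]
        return sum(np.abs(sil(i,p).astype(float)-m).sum()/m.astype(float).sum() for i,m in views)
    q0=np.array([p0[0]*100,p0[1]*100,p0[2]*10])
    r=minimize(cost,q0,method='Nelder-Mead',options=dict(initial_simplex=np.vstack([q0,q0+np.eye(3)*[.8,.8,.8]]),xatol=1e-3,fatol=1e-5))
    return r.x*[.01,.01,.1],r.fun
E
python3 - <<'E'
from h import *; from rig import camera_info
W=camera_info('wrist');S=camera_info('scene');D=camera_info('side')
im={n:cv2.imread(f'pics/{n}0.png') for n in('wrist','scene','side')}
lw=back(W,[(264,66),(353,213)],.01);ls=back(S,[(414,302),(320,325.5)],.01);ld=back(D,[(275,297),(268.5,241)],.01)
for l in(lw,ls,ld):
    d=l[1]-l[0];print('line',l[:,:2].round(4).tolist(),l.mean(0).round(4),np.hypot(*d[:2]).round(4),np.arctan2(d[1],d[0]).round(4))
h0=back(W,[(237,195)],.029)[0];print(h0)
a0=np.arctan2(*(lw[1]-lw[0])[[1,0]])
mw=mask(im['wrist'],50,(215,170));ms=mask(im['scene'],50,(352,267));md=mask(im['side'],55,(312,270))
for n,m in(('w',mw),('s',ms),('d',md)):print(n,(m>0).sum(),cv2.boundingRect(m))
for n,v in(('w',[(W,mw)]),('s',[(S,ms)]),('d',[(D,md)])):print(n,fit(v,(h0[0],h0[1],a0)))
for nm,px,z in(('coll?',(418,46),.024),('ring2',(254,10),.024),('bush top',(354,292),.068)):print(nm,back(W,[px],z)[0].round(3))
for nm,px,z in(('ringA',(441,302),.022),('ringB',(407,379),.022),('bush top',(285,296),.068)):print(nm,back(S,[px],z)[0].round(3))
cs=back(W,[(50,101),(524,211),(248,361)],.01);print('plate corners',cs.round(3).tolist())
E
```

```text
line [[0.536, 0.1126], [0.6136, -0.0142]] [0.5748 0.0492 0.01  ] 0.1487 -1.0214
line [[0.5352, 0.1156], [0.6146, -0.0124]] [0.5749 0.0516 0.01  ] 0.1507 -1.0155
line [[0.5372, 0.1103], [0.6155, -0.0172]] [0.5764 0.0466 0.01  ] 0.1496 -1.0197
[0.51160629 0.00672675 0.029     ]
w 4128 (196, 146, 81, 98)
s 1181 (327, 251, 52, 31)
d 84053 (0, 0, 640, 390)
w (array([ 0.51148557,  0.00686586, -1.09981515]), np.float64(0.034643372853017176))
s (array([ 0.51137999,  0.00869674, -1.10587836]), np.float64(0.09163055569391178))
d (array([ 0.40954457,  0.08679399, -0.12956641]), np.float64(0.98777778633136))
coll? [0.66  0.127 0.024]
ring2 [0.531 0.154 0.024]
bush top [ 0.61  -0.066  0.068]
ringA [0.53  0.155 0.022]
ringB [0.662 0.128 0.022]
bush top [ 0.611 -0.064  0.068]
plate corners [[0.344, 0.089, 0.01], [0.775, -0.012, 0.01], [0.509, -0.174, 0.01]]
```

Call:
apply_moves(
  targets="-0.0282 -0.0017 0.05 0 0 0;-0.0282 -0.0017 0.05 0 0 0;-0.0282 -0.0017 0.05 0 0 0;-0.0282 -0.0017 0.05 0 0 0;-0.0282 -0.0017 0.05 0 0 0;0 0 0 0 0 1;0 0 0 0 0 1;0 0 0 0 0 1;0 0 0 0 0 1;0 0 0 0 0 1;0 0 0 0 0 1;0 0 0 0 0 1;0 0 0 0 0 1;0 0 0 0 0 1;0 0 0 0 0 1;0 0 0 0 0 1;0 0 0 0 0 0",
  claw=1,
  force=40,
)

```text
time: 1.57
eef_pos: [0.5044, 0.0044, 0.1061]
ee_rot: [0.0, 0.851, -0.525, -0.0]
contact_force: [0.1, 0.8, -0.5]
gripper_width: -0.004
```

```bash
cat >> h.py <<'E'
LC=np.array([.575,.0495]);LA=-1.019
def rep(s):
    from scipy.spatial.transform import Rotation as R
    q=s['ee_rot'];M=R.from_quat([q[1],q[2],q[3],q[0]]).as_matrix()
    print('t',round(s['time'],2),'pos',s['eef_pos'].round(4),'F',s['contact_force'].round(1),'w',round(s['gripper_width'],3),'yaw',np.arctan2(M[1,0],M[0,0]).round(3),'toolz',M[:,2].round(4))
    return M
def inline(p,a=None):
    u=np.array([np.cos(LA),np.sin(LA)]);n=np.array([np.sin(LA),-np.cos(LA)])
    d=np.asarray(p)[:2]-LC; return (d@u).round(4),(d@n).round(4),None if a is None else round(a-LA,3)
E
python3 - <<'E'
from h import *; from rig import *
s=sense();M=rep(s)
for n in('scene','wrist','side'):
    cv2.imwrite(f'pics/{n}1.png',grab_frame(n))
h=np.array([.5115,.0078]);print('holder in line',inline(h,-1.1),'tip in line',inline(s['eef_pos']))
d=np.r_[h,.048]-s['eef_pos'];print('holder top in tool',(M.T@d).round(4))
E
```

```text
t 1.57 pos [0.5044 0.0044 0.1061] F [ 0.1  0.8 -0.5] w -0.004 yaw -1.105 toolz [-4.e-04 -2.e-04 -1.e+00]
holder in line (np.float64(0.0022), np.float64(0.0759), -0.081) tip in line (np.float64(0.0014), np.float64(0.0837), None)
holder top in tool [ 0.0002 -0.0079  0.0581]
```

View pics/wrist1.png

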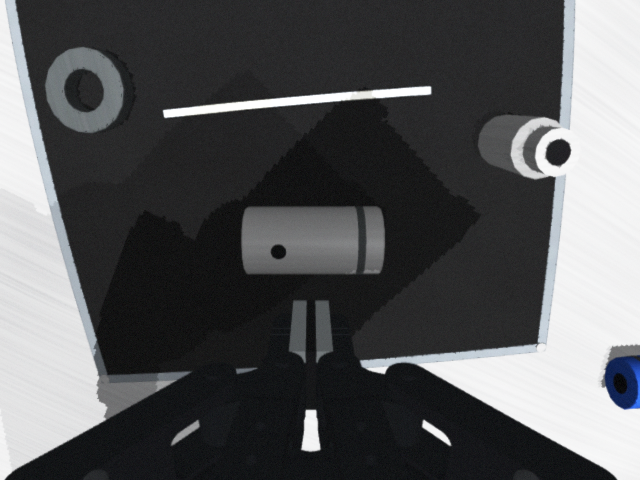

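View pics/side1.png

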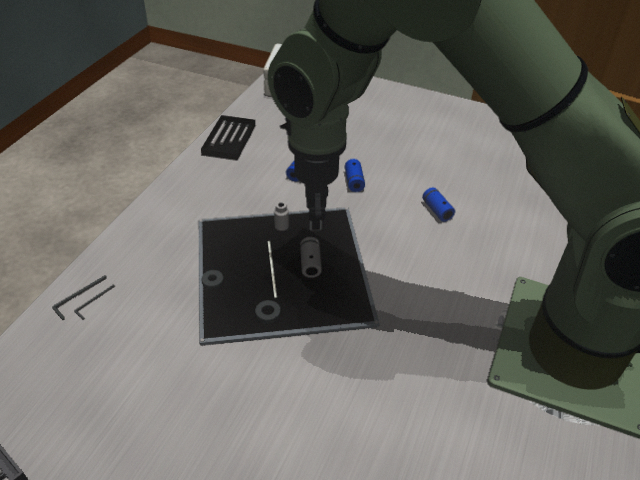

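The closed fingertips at (313,300) stand just behind the holder, which spans (242-385, 206-275) and lies square to the tool. The line runs (164,114)-(431,90). I'll go down onto its top.

Call:
apply_moves(
  targets="0 0 0.05 0 0 0;0 0 0.05 0 0 0;0 0 0.01 0 0 0;0 0 0.002 0 0 0;0 0 0.002 0 0 0;0 0 0.002 0 0 0;0 0 0 0 0 0",
)

```text
time: 2.3
eef_pos: [0.5049, 0.0043, 0.0491]
ee_rot: [-0.0, 0.853, -0.522, 0.0]
contact_force: [-0.4, 0.2, 0.0]
gripper_width: 0.004
```

Run:
```python
from h import *; from rig import *
W=camera_info('wrist')
# refit from the previous wrist view using its own pose (TCP moved straight down)
s=sense();rep(s)
cv2.imwrite('pics/wrist2.png',grab_frame('wrist'))
```

```text
t 2.3 pos [0.5049 0.0043 0.0491] F [-0.4  0.2  0. ] w 0.004 yaw -1.099 toolz [ 1.1e-03  1.0e-04 -1.0e+00]
```

Call:
apply_moves(
  targets="0 -0.004 0 0 0 0;0 0 0.002 0 0 0;0 0 0.001 0 0 0;0 0 0.001 0 0 0;0 0 0 0 0 0;0 0 0 0 0 0",
)

```text
time: 2.85
eef_pos: [0.5072, 0.0055, 0.0476]
ee_rot: [-0.001, 0.853, -0.523, 0.001]
contact_force: [-0.7, 2.7, 27.8]
gripper_width: -0.002
```

Run:
```python
from h import *; from rig import *
s=sense();rep(s)
cv2.imwrite('pics/wrist3.png',grab_frame('wrist'))
```

```text
t 2.85 pos [0.5072 0.0055 0.0476] F [-0.7  2.7 27.8] w -0.002 yaw -1.1 toolz [ 2.5e-03  6.0e-04 -1.0e+00]
```

Call:
apply_moves(
  targets="0 0 -0.001 0 0 0;0 -0.004 0 0 0 0;0 -0.006 0 0 0 0;0 -0.006 0 0 0 0;0 -0.006 0 0 0 0;0 -0.006 0 0 0 0;0 -0.006 0 0 0 0;0 -0.006 0 0 0 0;0 -0.006 0 0 0 0;0 -0.006 0 0 0 0;0 -0.004 0 0 0 0;0 -0.002 0 0 0 0;0 0 0 0 0 0",
)

```text
time: 3.98
eef_pos: [0.5329, 0.0187, 0.0475]
ee_rot: [-0.001, 0.853, -0.522, 0.001]
contact_force: [-0.3, 2.0, 14.4]
gripper_width: -0.0
```

Run:
```python
from h import *; from rig import *
s=sense();M=rep(s)
W=camera_info('wrist');im=grab_frame('wrist');cv2.imwrite('pics/wrist4.png',im)
p=proj(W,[np.r_[LC,.01]]);print(p)
```

```text
t 3.98 pos [0.5329 0.0187 0.0475] F [-0.3  2.  14.4] w -0.0 yaw -1.1 toolz [ 1.8e-03  4.0e-04 -1.0e+00]
[[291.463614   174.05511052]]
```

View pics/wrist4.png

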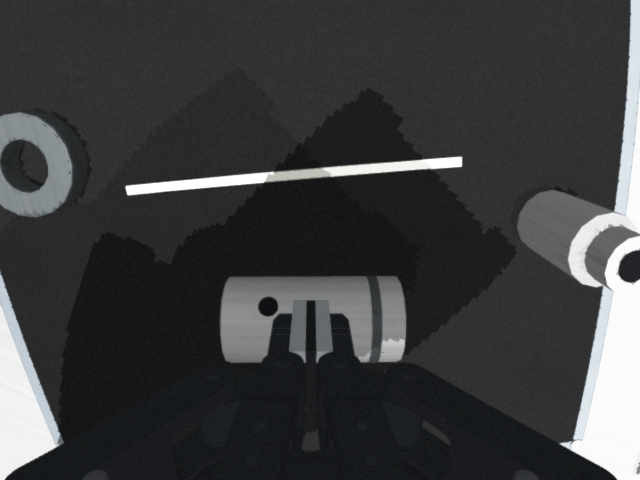

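The holder rolled about 14 mm. Its front edge is at row 276 and the tips are on its top at (310,300). I'll lift, step back and measure.

Call:
apply_moves(
  targets="0 0 -0.004 0 0 0;0 0 -0.02 0 0 0;0 0 -0.02 0 0 0;0 0.05 0 0 0 0;0 0.05 0 0 0 0;0 0 0 0 0 0;0 0 0 0 0 0",
)

```text
time: 4.62
eef_pos: [0.4874, -0.0048, 0.0698]
ee_rot: [-0.0, 0.852, -0.523, 0.0]
contact_force: [0.2, 0.7, -0.6]
gripper_width: 0.002
```

```bash
cat > meas.py <<'E'
import sys; from h import *; from rig import *
tag=sys.argv[1]; seed=[float(v) for v in sys.argv[2:4]] # guess world xy
s=sense();M=rep(s)
W=camera_info('wrist');im=grab_frame('wrist')
pr=proj(W,[[*seed,.048]])[0]
g=cv2.GaussianBlur(im,(3,3),0).min(2)
m=mask(im,int(sys.argv[4]) if len(sys.argv)>4 else 55,pr)
f,c=fit([(W,m)],(*seed,-1.1)); print('fit',f.round(4),'cost',round(c,3),'bbox',cv2.boundingRect(m),'in line',inline(f,f[2]))
# line: bright thin: refine by white-hat threshold
d=M.T@(np.r_[f[:2],.048]-s['eef_pos']);print('holder top in tool mm',(d*1000).round(1),'full-scale',(d/.5).round(4))
for e in(-.075,.075):
    u=np.array([np.cos(LA),np.sin(LA)]); q=proj(W,[np.r_[LC+e*u,.01]])[0]; cv2.circle(im,tuple(int(v) for v in q),4,(0,0,255),1)
cs,_=cv2.findContours((sil(W,f)>127).astype(np.uint8),cv2.RETR_EXTERNAL,cv2.CHAIN_APPROX_NONE);cv2.drawContours(im,cs,-1,(0,255,0),1)
cv2.imwrite(f'pics/m{tag}.png',im)
E
python3 meas.py 1 .525 .0145
```

```text
t 4.62 pos [ 0.4874 -0.0048  0.0698] F [ 0.2  0.7 -0.6] w 0.002 yaw -1.101 toolz [ 4.e-04  2.e-04 -1.e+00]
fit [ 0.5245  0.0135 -1.1008] cost 0.031 bbox (220, 153, 183, 84) in line (np.float64(0.0042), np.float64(0.0618), np.float64(-0.082))
holder top in tool mm [  0.4 -41.4  21.8] full-scale [ 0.0009 -0.0828  0.0436]
```

View pics/m1.png

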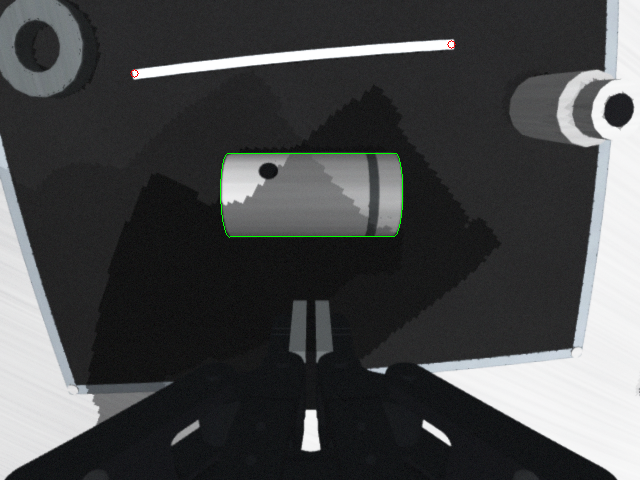

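The fit outline matches the holder at (220-403, 153-237), and the projected line ends land on the painted ones at (135,74) and (451,44). The holder is still 62 mm from the line, so I'll do the second stroke.

Call:
apply_moves(
  targets="0 -0.0334 0.01 0 0 0;0 -0.0334 0.024 0 0 0;0 0 0.006 0 0 0;0 0 0.004 0 0 0;0 -0.004 0 0 0 0;0 -0.006 0 0 0 0;0 -0.006 0 0 0 0;0 -0.006 0 0 0 0;0 -0.006 0 0 0 0;0 -0.006 0 0 0 0;0 -0.006 0 0 0 0;0 -0.006 0 0 0 0;0 -0.006 0 0 0 0;0 -0.006 0 0 0 0;0 -0.004 0 0 0 0;0 -0.002 0 0 0 0;0 0 0 0 0 0",
)

```text
time: 6.08
eef_pos: [0.5465, 0.0264, 0.0475]
ee_rot: [-0.001, 0.853, -0.522, 0.0]
contact_force: [-1.0, 5.1, 10.4]
gripper_width: 0.002
```

Call:
apply_moves(
  targets="0 0 -0.004 0 0 0;0 0 -0.02 0 0 0;0 0 -0.02 0 0 0;0 0.05 0 0 0 0;0 0.05 0 0 0 0;0 0 0 0 0 0;0 0 0 0 0 0",
)

```text
time: 6.67
eef_pos: [0.5013, 0.0021, 0.0699]
ee_rot: [-0.0, 0.852, -0.523, 0.0]
contact_force: [1.1, 0.7, -0.6]
gripper_width: -0.001
```

```bash
python3 meas.py 2 .539 .021
```

```text
t 6.67 pos [0.5013 0.0021 0.0699] F [ 1.1  0.7 -0.6] w -0.001 yaw -1.101 toolz [ 7.e-04  0.e+00 -1.e+00]
fit [ 0.5379  0.0203 -1.1014] cost 0.023 bbox (220, 154, 183, 84) in line (np.float64(0.0054), np.float64(0.0469), np.float64(-0.082))
holder top in tool mm [  0.3 -40.9  21.9] full-scale [ 0.0006 -0.0818  0.0439]
```

View pics/m2.png

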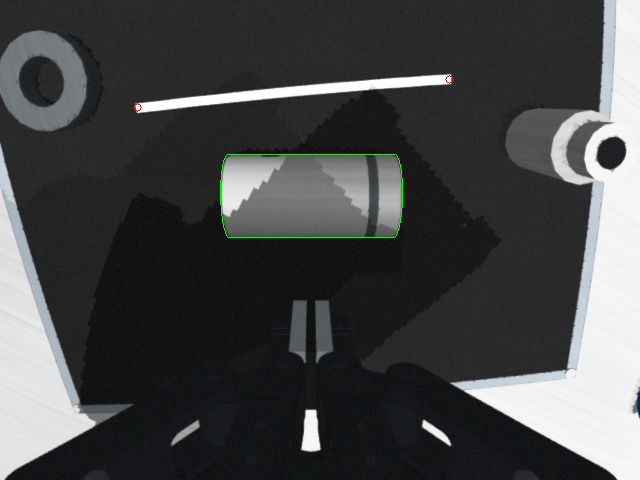

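The holder moved 15 mm and its dot has rolled to the front edge, at (268,155). It has 47 mm left to go. Third stroke.

Call:
apply_moves(
  targets="0 -0.0324 0.01 0 0 0;0 -0.0324 0.024 0 0 0;0 0 0.006 0 0 0;0 0 0.004 0 0 0;0 -0.004 0 0 0 0;0 -0.006 0 0 0 0;0 -0.006 0 0 0 0;0 -0.006 0 0 0 0;0 -0.006 0 0 0 0;0 -0.006 0 0 0 0;0 -0.006 0 0 0 0;0 -0.006 0 0 0 0;0 -0.006 0 0 0 0;0 -0.006 0 0 0 0;0 -0.006 0 0 0 0;0 -0.002 0 0 0 0;0 0 0 0 0 0",
)

```text
time: 8.13
eef_pos: [0.5601, 0.0334, 0.0475]
ee_rot: [-0.001, 0.853, -0.522, 0.0]
contact_force: [-2.2, 4.9, 9.5]
gripper_width: -0.004
```

Call:
apply_moves(
  targets="0 0 -0.004 0 0 0;0 0 -0.02 0 0 0;0 0 -0.02 0 0 0;0 0.05 0 0 0 0;0 0.05 0 0 0 0;0 0 0 0 0 0;0 0 0 0 0 0",
)

```text
time: 8.72
eef_pos: [0.515, 0.0091, 0.07]
ee_rot: [-0.0, 0.852, -0.523, 0.0]
contact_force: [0.3, 0.0, -0.3]
gripper_width: 0.001
```

```bash
python3 meas.py 3 .552 .027
```

```text
t 8.72 pos [0.515  0.0091 0.07  ] F [ 0.3  0.  -0.3] w 0.001 yaw -1.101 toolz [ 7.e-04  1.e-04 -1.e+00]
fit [ 0.5514  0.0273 -1.0919] cost 0.021 bbox (220, 154, 182, 85) in line (np.float64(0.0065), np.float64(0.0318), np.float64(-0.073))
holder top in tool mm [  0.2 -40.7  22. ] full-scale [ 0.0004 -0.0813  0.044 ]
```

View pics/m3.png

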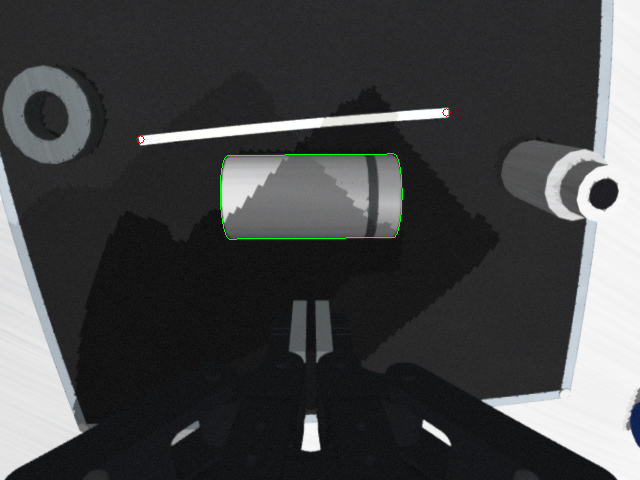

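Call:
apply_moves(
  targets="0 -0.0322 0.01 0 0 0;0 -0.0322 0.024 0 0 0;0 0 0.006 0 0 0;0 0 0.004 0 0 0;0 -0.004 0 0 0 0;0 -0.006 0 0 0 0;0 -0.006 0 0 0 0;0 -0.006 0 0 0 0;0 -0.006 0 0 0 0;0 -0.006 0 0 0 0;0 -0.006 0 0 0 0;0 -0.006 0 0 0 0;0 -0.006 0 0 0 0;0 -0.006 0 0 0 0;0 -0.006 0 0 0 0;0 -0.003 0 0 0 0;0 0 0 0 0 0",
)

```text
time: 10.18
eef_pos: [0.5742, 0.0405, 0.0475]
ee_rot: [-0.001, 0.853, -0.522, 0.0]
contact_force: [-1.2, 4.1, 8.9]
gripper_width: 0.003
```

Call:
apply_moves(
  targets="0 0 -0.004 0 0 0;0 0 -0.02 0 0 0;0 0 -0.02 0 0 0;0 0.05 0 0 0 0;0 0.05 0 0 0 0;0 0 0 0 0 0;0 0 0 0 0 0",
)

```text
time: 10.77
eef_pos: [0.529, 0.0162, 0.07]
ee_rot: [-0.0, 0.852, -0.523, 0.0]
contact_force: [-0.1, -0.8, -0.3]
gripper_width: 0.001
```

```bash
python3 meas.py 4 .565 .034
```

```text
t 10.77 pos [0.529  0.0162 0.07  ] F [-0.1 -0.8 -0.3] w 0.001 yaw -1.101 toolz [ 8.e-04  1.e-04 -1.e+00]
fit [ 0.5661  0.0349 -1.0583] cost 0.129 bbox (141, 140, 306, 99) in line (np.float64(0.0078), np.float64(0.0153), np.float64(-0.039))
holder top in tool mm [  0.1 -41.5  22. ] full-scale [ 0.0003 -0.0829  0.0441]
```

View pics/m4.png

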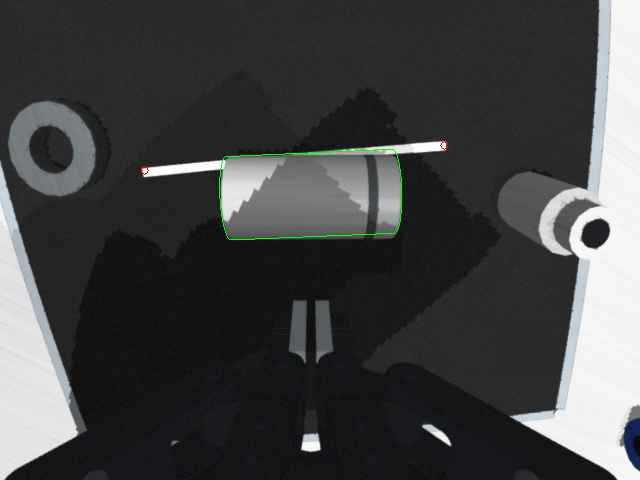

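The line now merges with the holder mask and biases this fit; the real front edge is at row 154, so about 16 mm remains. One more stroke of the same length.

Call:
apply_moves(
  targets="0 -0.0325 0.01 0 0 0;0 -0.0325 0.024 0 0 0;0 0 0.006 0 0 0;0 0 0.004 0 0 0;0 -0.004 0 0 0 0;0 -0.006 0 0 0 0;0 -0.006 0 0 0 0;0 -0.006 0 0 0 0;0 -0.006 0 0 0 0;0 -0.006 0 0 0 0;0 -0.006 0 0 0 0;0 -0.006 0 0 0 0;0 -0.006 0 0 0 0;0 -0.006 0 0 0 0;0 -0.006 0 0 0 0;0 -0.003 0 0 0 0;0 0 0 0 0 0",
)

```text
time: 12.23
eef_pos: [0.5884, 0.0478, 0.0475]
ee_rot: [-0.001, 0.853, -0.522, 0.0]
contact_force: [-0.5, 4.0, 7.1]
gripper_width: -0.0
```

Call:
apply_moves(
  targets="0 0 -0.004 0 0 0;0 0 -0.02 0 0 0;0 0 -0.02 0 0 0;0 0.05 0 0 0 0;0 0.05 0 0 0 0;0 0 0 0 0 0;0 0 0 0 0 0",
)

```text
time: 12.82
eef_pos: [0.5433, 0.0235, 0.07]
ee_rot: [-0.0, 0.852, -0.523, 0.0]
contact_force: [0.8, 0.3, -0.3]
gripper_width: -0.001
```

```bash
sed -i "s/    b=cv2.morphologyEx(b,cv2.MORPH_CLOSE,np.ones((9,9)))/&\n    b=cv2.morphologyEx(b,cv2.MORPH_OPEN,cv2.getStructuringElement(cv2.MORPH_ELLIPSE,(21,21)))/" h.py; python3 meas.py 5 .578 .043
```

```text
t 12.82 pos [0.5433 0.0235 0.07  ] F [ 0.8  0.3 -0.3] w -0.001 yaw -1.101 toolz [ 8.e-04  0.e+00 -1.e+00]
fit [ 0.5789  0.0415 -1.1022] cost 0.023 bbox (217, 156, 186, 84) in line (np.float64(0.0089), np.float64(0.0008), np.float64(-0.083))
holder top in tool mm [  0.1 -40.   22.1] full-scale [ 0.0001 -0.0799  0.0441]
```

View pics/m5.png

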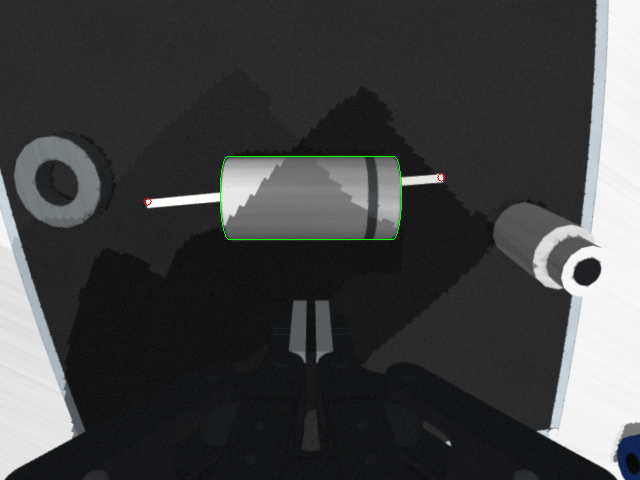

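The holder is centred on the line, with the line showing beyond both ends, at (150-220,~200) and (402-441,~180). The fit gives 0.8 mm across, 9 mm along and 0.08 rad. I'll raise the arm and check with the other cameras.

Call:
apply_moves(
  targets="0 0.04 -0.06 0 0 0;0 0.04 -0.06 0 0 0;0 0.04 -0.06 0 0 0;0 0 -0.06 0 0 0;0 0 -0.04 0 0 0;0 0 0 0 0 0;0 0 0 0 0 0;0 0 0 0 0 0",
)

```text
time: 13.53
eef_pos: [0.49, -0.0029, 0.2085]
ee_rot: [0.0, 0.853, -0.522, -0.0]
contact_force: [0.5, 0.3, -1.0]
gripper_width: -0.005
```

```bash
python3 meas.py 6 .579 .0415
python3 - <<'E'
from h import *; from rig import *
for n,t in(('scene',50),('side',45)):
    I=camera_info(n);im=grab_frame(n);cv2.imwrite(f'pics/{n}6.png',im)
    out=[]
    for k in(4,1):
        g=cv2.GaussianBlur(im,(3,3),0).min(2);b=(g>t).astype(np.uint8);b=cv2.morphologyEx(b,cv2.MORPH_OPEN,cv2.getStructuringElement(cv2.MORPH_ELLIPSE,(9,9)))
        nn,l,s,c=cv2.connectedComponentsWithStats(b);p=proj(I,[[.579,.0415,.04]])[0];kk=l[int(p[1]),int(p[0])];m=(l==kk).astype(np.uint8)*255
    f,c=fit([(I,m)],(.579,.0415,-1.1));print(n,f.round(4),round(c,3),cv2.boundingRect(m),inline(f,f[2]))
E
```

```text
t 13.53 pos [ 0.49   -0.0029  0.2085] F [ 0.5  0.3 -1. ] w -0.005 yaw -1.099 toolz [-1.e-04  0.e+00 -1.e+00]
fit [ 0.5793  0.0413 -1.0958] cost 0.036 bbox (256, 52, 112, 55) in line (np.float64(0.0093), np.float64(0.0006), np.float64(-0.077))
holder top in tool mm [  1.2 -99.6 160.5] full-scale [ 0.0024 -0.1993  0.321 ]
scene [ 0.5784  0.0428 -1.1184] 0.08 (336, 293, 56, 33) (np.float64(0.0075), np.float64(0.0007), np.float64(-0.099))
side [ 0.5924  0.0178 -1.0603] 0.477 (262, 237, 19, 32) (np.float64(0.0361), np.float64(0.0018), np.float64(-0.041))
```

View pics/scene6.png

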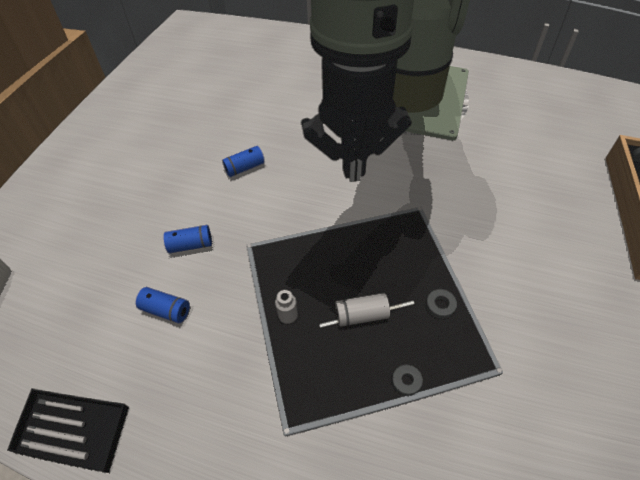

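View pics/m6.png

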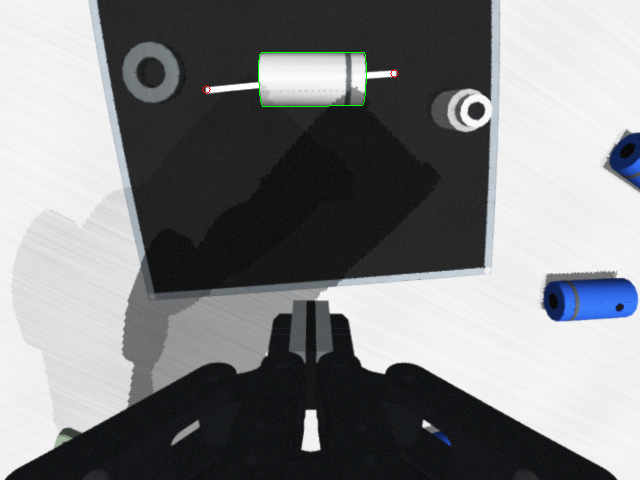

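The scene view shows the holder on the line at (363,310). The bush at (287,307) and the rings at (441,302) and (407,380) are where they started. The holder is at rest, so I'm handing in.

```bash
python3 -c "
from rig import *
print(finish_job())"
```

```text
the job is handed in; nothing more can be done
None
```

I rolled the holder onto the white line in five top strokes with the closed fingertips, lifting clear and stepping back between strokes. It travelled about 75 mm, roughly 4 rad of roll, and I handed the job in at about 14 s of the 51 s allowed.

| Last check | Across the line | Along the line | Off parallel |
|---|---|---|---|
| Limit | 7 mm | 45 mm | 0.2 rad |
| Wrist camera | 0.6 mm | 9 mm | 0.08 rad |
| Scene camera | 0.7 mm | 7.5 mm | 0.10 rad |

- **At rest:** two wrist measurements 0.7 s apart agreed, so the holder had stopped. The arm was raised clear, about 0.2 m up.
- **Bystanders:** the bush and both rings look unmoved in the scene picture, but I compared them by eye only.
- **Roll angle:** I worked it out from the distance rolled and the set-screw dot turning out of sight. I did not measure it directly.
- **Check that disagreed:** the side camera's fit was poor because it caught only part of the holder. It gave 1.8 mm across and 36 mm along, still inside the limits, and I gave it no weight.
- **Earlier bad fit:** the wrist fit after the fourth stroke was thrown off when the line merged with the holder. I corrected that before the final measurement.

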